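# Find the heat sink that rocks and set it aside

### The arm

A 6-joint arm with a two-finger parallel gripper is mounted at the origin on a cart in front of the work surface, level with it; the furniture and walls round the work are solid. World frame = base frame: x ahead of the robot, y to its left, z up, the work surface at z = 0. Lengths are in m, angles in degrees, forces in N, time in s.
With the tool pointing down it reaches from about 0.375 to 0.75 m from the base axis. Payload 9 kg.
Tool frame: the origin (TCP) lies where the fingers leave the gripper's body, on its centre line; the fingertips stand 73 mm ahead of it and the grasp point (between the pads) lies 54 mm ahead of it (robot.tip_reach is the distance from the TCP to the fingertips, in m); z points along the fingers, y is the line along which they close (so a half turn about z gives the same grasp; the last joint's range is limited). The gripper opens to 85 mm and grips with 20 to 120 N. Pads are 22 mm wide; open, the fingers measure 114 mm over their backs; the gripper's body (76 mm by 85 mm) begins 54 mm behind the grasp point. The pads swing forward as they close: fully open they stand 13 mm farther back than shut.
Start: joints at [-78.249, 5.964, 5.575, 89.605, 0, 77.527], TCP at [0.246, -0.547, 0.304] pointing down, gripper open.
Joint ranges: [-171.21, 171.21], [-48.23, 106.86], [-62.78, 66.21], [-105.2, 120.99], [-86.42, 89.51], [-180, 180]. Speed limits (degrees/s): [127.2, 127.2, 147.25, 180, 180, 180].

### API

Orientations are given as [roll, pitch, yaw] about the fixed x, y, z axes, in that order (R = Rz(yaw) Ry(pitch) Rx(roll)).
In Python, from plant import robot gives the robot as it stands. Calls block until the motion is done:
- robot.move_pose(position, orientation): joint-space move of the TCP to a pose.
- robot.line_to(position, vel=0.15, rotation=None, guard=None): straight line of the TCP; rotation=None keeps the orientation; vel is the mean speed in m/s. With guard (N) it stops when the force on the tool has changed by that much, and returns True; else False.
- robot.goto_joints(angles): joint-space move.
- robot.set_gripper(opening): finger opening in m; the grip force is fixed at half the most; returns when the fingers have stopped.
- robot.pause(seconds).
- robot.ik(position, orientation): joint angles nearest the present ones, or None.
- robot.observe(): the state.
- robot.grab_frame(name): name is "side" or "top"; returns the picture (480x640x3 uint8, blue, green, red); there is no depth.
- robot.get_calibration(name): a dict with "vertical_fov" (degrees; the focal length in pixels is half the picture's height over the tangent of half this angle, whatever the lens; pixels are square), "cx", "cy" (the principal point, pixels), "rvec" (rotation vector, rad) and "tvec" (3), from world to camera coordinates, as OpenCV has them. Camera axes: x right, y down, z forward; pixel columns grow to the right and rows downward; lengths in m; the calibration is good to about 2 mm. A picture is of the moment at which its call begins. get_calibration takes no time and is no camera call.
A pose or a line that the arm cannot do raises robot.IKError and nothing moves.
- robot.job_done(): hands the job in; it is judged then, once.
The state is a dict: "time": time; "q": joint angles; "qvel": joint speeds; "joint_torque": joint torques, N m; "tool_pos": TCP position; "tcp_rot": TCP orientation; "ft_force": force on the tool from outside, world axes, zero at the start; "torque": the same for the moment, N m; "gripper_width": finger opening in m; "gripper_force": force on a finger pad.
Only numpy, scipy, OpenCV 4.12 (cv2) and the standard library are available. Lean on these libraries where they do the work, as an engineer would, in place of code of your own. Each camera call takes 0.05 s, during which the arm holds its last target. There are 200 camera calls.

### The job

One of the two heat sinks on the steel check plate does not sit flat: press down lightly on opposite corners of their flanges in turn, above the feet, to find the one that rocks. Rock that one over and back on the plate, pressing down first its raised corner and then the opposite one, then set it down, without dropping it, fins up on the wooden board with all four feet over the wood. Leave the sound one standing on the check plate and all other things where they are.

Things in the scene. Friction and masses are not known exactly. Their poses are not given: they have to be found in the camera images.
- check_plate: fixed flat steel plate, 190 (x) x 340 (y) x 15 mm; origin under its centre; top face 15 mm above it. Two heat sinks stand on it side by side along y, 165 mm apart. One of them, either, has two diagonally opposite feet 3 mm short: one corner stands 6 mm above the opposite one; about 1 N on it tips it down, and it stays so. The other sink does not move when pressed
- board: bare wooden board lying fixed on the desk to the right of the plate, 180 (x) x 100 (y) x 18 mm; origin at the centre of its underside, z up, top face 18 mm above that
- sink_a_center (a point): aluminium heat sink, 0.3 kg, outwardly like the other: flange 100x100x6 mm on four round-tipped feet 8 mm high; in its middle a square block of upright fins 36x36 mm, 28 mm high, to be gripped across opposite sides. Flange top 14 mm, fin top 42 mm above the feet. Stands at any yaw. This point: its middle, 21 mm above the feet; z up out of the fins, x and y along the flange's edges
- sink_a_corner1 (a point): point on the flange's top face at the sink's +x +y corner, right above that corner's foot (38 mm from the middle in x and y); corners 1 and 3 are opposite, and so are 2 and 4
- sink_a_corner2 (a point): point on the flange's top face at the sink's -x +y corner, right above that corner's foot (38 mm from the middle in x and y); corners 1 and 3 are opposite, and so are 2 and 4
- sink_a_corner3 (a point): point on the flange's top face at the sink's -x -y corner, right above that corner's foot (38 mm from the middle in x and y); corners 1 and 3 are opposite, and so are 2 and 4
- sink_a_corner4 (a point): point on the flange's top face at the sink's +x -y corner, right above that corner's foot (38 mm from the middle in x and y); corners 1 and 3 are opposite, and so are 2 and 4
- sink_b_center (a point): aluminium heat sink, 0.3 kg, outwardly like the other: flange 100x100x6 mm on four round-tipped feet 8 mm high; in its middle a square block of upright fins 36x36 mm, 28 mm high, to be gripped across opposite sides. Flange top 14 mm, fin top 42 mm above the feet. Stands at any yaw. This point: its middle, 21 mm above the feet; z up out of the fins, x and y along the flange's edges
- sink_b_corner1 (a point): point on the flange's top face at the sink's +x +y corner, right above that corner's foot (38 mm from the middle in x and y); corners 1 and 3 are opposite, and so are 2 and 4
- sink_b_corner2 (a point): point on the flange's top face at the sink's -x +y corner, right above that corner's foot (38 mm from the middle in x and y); corners 1 and 3 are opposite, and so are 2 and 4
- sink_b_corner3 (a point): point on the flange's top face at the sink's -x -y corner, right above that corner's foot (38 mm from the middle in x and y); corners 1 and 3 are opposite, and so are 2 and 4
- sink_b_corner4 (a point): point on the flange's top face at the sink's +x -y corner, right above that corner's foot (38 mm from the middle in x and y); corners 1 and 3 are opposite, and so are 2 and 4
- black_sink: small black finned block, no flange, 75x40x45 mm, loose bystander; origin under its centre
- tape_roll: roll of tape lying flat, 65 mm across, 19 mm high, loose bystander; origin under its centre
- flux_bottle: small upright plastic bottle with a conical cap, 35 mm across, 98 mm high, loose bystander; origin under its centre
- mug: mug, 80 mm across, 113 mm with its handle, 94 mm high, loose bystander; origin under its centre
- screwdriver: stubby screwdriver, 102 mm long, 25 mm thick, loose bystander lying on the desk; origin under its centre

How it is judged (in metres and radians):
On the way, in this order (a step that is already met when the one before it is completed fails the run):
1. the raised corner of the rocking heat sink is pressed down onto the check plate by the fingers (z of sink_b_corner2 in the frame of check_plate below 0.0278 m and contact force between the fingers and sink_b above 0.5 N), for 0.1 s.
2. the opposite corner is then pressed back down by the fingers, so that it has rocked both ways (z of sink_b_corner4 in the frame of check_plate below 0.0278 m and contact force between the fingers and sink_b above 0.5 N), for 0.1 s.
At the end, for the whole second after the job is handed in: The rocking heat sink stands fins up at rest on the wooden board, its four feet (corner points) all within the board's outline; the sound one stands upright at rest with its four feet within the outline of the check plate (x of sink_b_corner1 in the frame of board between -0.09 and 0.09 m and y of sink_b_corner1 in the frame of board between -0.05 and 0.05 m and x of sink_b_corner2 in the frame of board between -0.09 and 0.09 m and y of sink_b_corner2 in the frame of board between -0.05 and 0.05 m and x of sink_b_corner3 in the frame of board between -0.09 and 0.09 m and y of sink_b_corner3 in the frame of board between -0.05 and 0.05 m and x of sink_b_corner4 in the frame of board between -0.09 and 0.09 m and y of sink_b_corner4 in the frame of board between -0.05 and 0.05 m and z of sink_b_corner1 in the frame of board between 0.024 and 0.04 m and z of sink_b_corner2 in the frame of board between 0.024 and 0.04 m and z of sink_b_corner3 in the frame of board between 0.024 and 0.04 m and z of sink_b_corner4 in the frame of board between 0.024 and 0.04 m and x of sink_a_corner1 in the frame of check_plate between -0.095 and 0.095 m and y of sink_a_corner1 in the frame of check_plate between -0.17 and 0.17 m and x of sink_a_corner2 in the frame of check_plate between -0.095 and 0.095 m and y of sink_a_corner2 in the frame of check_plate between -0.17 and 0.17 m and x of sink_a_corner3 in the frame of check_plate between -0.095 and 0.095 m and y of sink_a_corner3 in the frame of check_plate between -0.17 and 0.17 m and x of sink_a_corner4 in the frame of check_plate between -0.095 and 0.095 m and y of sink_a_corner4 in the frame of check_plate between -0.17 and 0.17 m and z of sink_a_corner1 in the frame of check_plate between 0.024 and 0.034 m and z of sink_a_corner2 in the frame of check_plate between 0.024 and 0.034 m and z of sink_a_corner3 in the frame of check_plate between 0.024 and 0.034 m and z of sink_a_corner4 in the frame of check_plate between 0.024 and 0.034 m and linear speed of each of sink_b, sink_a below 0.01 m/s); the robot touches nothing.
It fails at once if a heat sink falls freely more than 20 mm above where it stands on the plate ((contact force between sink_a and anything else below 0.02 N and height (world z) of sink_a_center above 0.06 m) or (contact force between sink_b and anything else below 0.02 N and height (world z) of sink_b_center above 0.06 m)).
It fails at once if a bystander (black finned block, tape roll, bottle, mug, screwdriver) is moved more than 30 mm (distance of any of black_sink, tape_roll, flux_bottle, mug, screwdriver from where it was at the start of the episode above 0.03 m).
It also fails if it takes over 72 s, if anything falls off the work surface, if the arm or the gripper's body presses on something with over 40 N, if the wrist force passes 120 N, or if a joint passes its speed limit or range.

## Working session

There is one attempt and no reset: what is moved stays moved. The work goes in short steps, each a Python script; the robot and the scene stay as the last script left them, time stands still between calls to the robot, and variables do not carry over. Pictures are saved under pics/ and viewed, at most 10 in all, crops included, and the job is handed in when it is done.

```bash
ls; mkdir -p pics
python3 - <<'E'
from plant import robot
import cv2
for n in("top","side"):
    cv2.imwrite(f"pics/{n}0.png",robot.grab_frame(n)); print(n,robot.get_calibration(n))
print(robot.observe())
E
```

```text
pics
top {'vertical_fov': 54.57433070263996, 'cx': 320.43392740918995, 'cy': 245.2753232751638, 'rvec': array([ 2.16330822, -2.10057135,  0.21177329]), 'tvec': array([0.07789913, 0.58793785, 1.1433573 ])}
side {'vertical_fov': 54.54096785699795, 'cx': 310.7981205950558, 'cy': 241.25550388922937, 'rvec': array([ 2.57835825, -0.00347503, -0.01419402]), 'tvec': array([-0.5620133 ,  0.11227821,  1.15032298])}
{'time': 0.1, 'q': array([-7.82480119e+01,  5.99540243e+00,  5.53005568e+00,  8.96052117e+01,
       -1.45606513e-03,  7.75262541e+01]), 'qvel': array([ 0.04228079, -0.09262543,  0.1576031 ,  0.02486924,  0.00366255,
       -0.06159642]), 'joint_torque': array([ 5.25411393e-03, -5.58204532e+01,  5.04720211e+01,  1.27650928e-02,
       -3.13322716e-04,  1.23680709e-05]), 'tool_pos': array([ 0.24615125, -0.54693503,  0.30318392]), 'tcp_rot': array([-1.79930793e+02, -1.38183866e-02,  2.42257265e+01]), 'ft_force': array([-0.05713453,  0.14325155, -0.37212243]), 'torque': array([ 0.0036948 ,  0.02747777, -0.00951427]), 'gripper_force': 0.0, 'gripper_width': 0.08579316957362243}
```

View pics/top0.png

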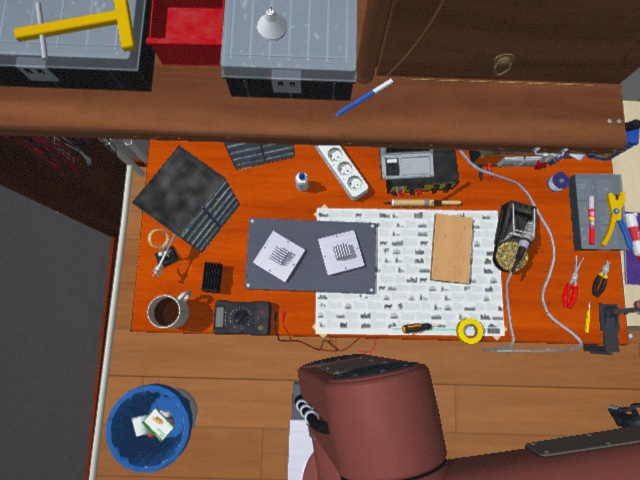

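View pics/side0.png

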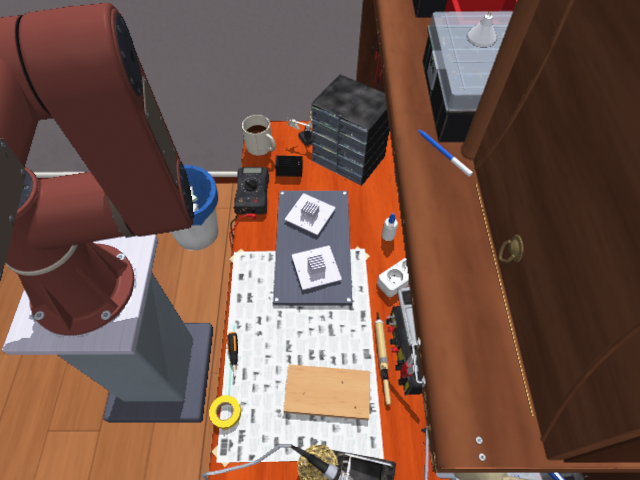

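The top view shows the plate at about (247–376, 220–293), with sinks at about (279,256) and (344,252) and the board at about (452,248). The side view shows the same sinks at (310,213) and (317,268), and the board at (327,391). Next I'll measure the outlines.

```bash
cat > h.py <<'E'
import cv2, numpy as np
from plant import robot
def ray_plane(name,px,z):
    c=robot.get_calibration(name); f=240/np.tan(np.radians(c["vertical_fov"]/2))
    R=cv2.Rodrigues(c["rvec"])[0]; px=np.atleast_2d(px).astype(float)
    d=np.c_[(px[:,0]-c["cx"])/f,(px[:,1]-c["cy"])/f,np.ones(len(px))]@R
    o=-R.T@c["tvec"].ravel()
    return o+d*((z-o[2])/d[:,2])[:,None]
def quad(name,mask,z,seed):
    n,l,s,_=cv2.connectedComponentsWithStats(mask)
    ids=[i for i in range(1,n) if s[i,4]>60]
    i=min(ids,key=lambda i:np.hypot(s[i,0]+s[i,2]/2-seed[0],s[i,1]+s[i,3]/2-seed[1]))
    c=max(cv2.findContours((l==i).astype(np.uint8),0,cv2.CHAIN_APPROX_NONE)[0],key=len)[:,0]
    P=ray_plane(name,c,z)[:,:2]
    (cx,cy),(w,h),a=cv2.minAreaRect((P*1000).astype(np.float32))
    return np.array([cx,cy])/1000,(round(w,1),round(h,1)),a,int(s[i,4])
def masks(im):
    hsv=cv2.cvtColor(im,cv2.COLOR_BGR2HSV)
    return cv2.inRange(hsv,(0,0,150),(180,50,255)), cv2.inRange(hsv,(8,70,140),(22,190,255)), cv2.inRange(hsv,(100,20,50),(140,110,140))
E
python3 - <<'E'
from h import *
S={"top":[(279,256),(344,252),(452,248),(311,256)],"side":[(310,213),(317,268),(327,391),(313,248)]}
for n in S:
    im=cv2.imread(f"pics/{n}0.png"); w,b,p=masks(im)
    for k,(m,z) in enumerate([(w,.029),(w,.029),(b,.018),(p,.015)]):
        print(n,"L R board plate".split()[k],quad(n,m,z,S[n][k]))
print(robot.tip_reach)
x=[]
a=cv2.resize(cv2.imread("pics/top0.png")[215:300,240:385],None,fx=4.5,fy=4.5,interpolation=cv2.INTER_CUBIC); cv2.imwrite("pics/crop.png",a)
for n in S:
  im=cv2.imread(f"pics/{n}0.png"); print([cv2.cvtColor(im,cv2.COLOR_BGR2HSV)[v,u].tolist() for u,v in S[n]+[(255,285)]])
E
```

```text
top L (array([0.55903223, 0.20343141]), (100.0, 100.9), 60.36945343017578, 1378)
top R (array([0.57443433, 0.04185902]), (100.5, 99.3), 16.53401756286621, 1273)
top board (array([ 0.5963418, -0.2538002]), (101.5, 179.3), 84.96546173095703, 2496)
top plate (array([0.56558813, 0.11821671]), (340.4, 189.1), 89.4793701171875, 6040)
side L (array([0.55967938, 0.20001624]), (101.9, 101.5), 60.39191818237305, 1086)
side R (array([0.57494244, 0.03837128]), (101.1, 103.4), 16.02027702331543, 1396)
side board (array([ 0.59741882, -0.25783386]), (99.2, 178.8), 85.05773162841797, 3968)
side plate (array([0.56633319, 0.1126227 ]), (342.4, 188.9), 89.74217224121094, 5516)
0.0726
[[116, 30, 195], [116, 27, 210], [15, 117, 199], [114, 38, 106], [112, 44, 110]]
[[124, 26, 136], [122, 26, 148], [15, 113, 227], [117, 37, 139], [105, 2, 249]]
```

View pics/crop.png

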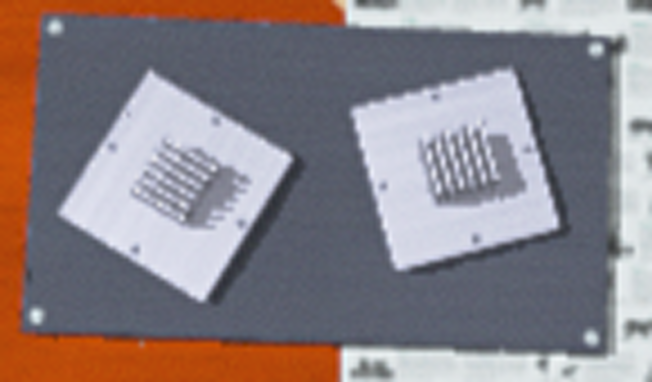

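Sizes match (100, 100×180 and 190×340 mm) and the two views agree within about 4 mm, so I'll use the averages. First I press two adjacent corners of the right sink.

```bash
cat >> h.py <<'E'
SINK={"L":(np.array([.5593,.2017]),60.4,150.4),"R":(np.array([.5747,.0401]),16.3,106.3)}
BOARD=np.array([.597,-.2558])
TR=robot.tip_reach
def corner(s,sx,sy,r=.041):
    c,a,_=SINK[s]; a=np.radians(a)
    return c+np.array([[np.cos(a),-np.sin(a)],[np.sin(a),np.cos(a)]])@np.array([sx,sy])*r
def press(s,sx,sy,guard=2.5):
    x,y=corner(s,sx,sy); z=robot.observe()["tool_pos"][2]
    robot.line_to([x,y,z],vel=.25)
    robot.line_to([x,y,.042+TR],vel=.15)
    hit=robot.line_to([x,y,.022+TR],vel=.02,guard=guard)
    z0=robot.observe()["tool_pos"][2]-TR
    robot.pause(.3); o=robot.observe()
    print(s,sx,sy,"hit",hit,"tip z mm",round(z0*1e3,2),round((o["tool_pos"][2]-TR)*1e3,2),"F",o["ft_force"].round(2),"t",round(o["time"],1))
    robot.line_to([x,y,.068+TR],vel=.15)
E
python3 - <<'E'
from h import *
robot.set_gripper(0)
x,y=corner("R",1,1)
robot.move_pose([x,y,.10+TR],[180,0,106.3])
o=robot.observe(); print(o["q"].round(1),o["time"],o["gripper_width"],o["ft_force"])
press("R",1,1); press("R",-1,1)
E
```

```text
[-3.8  8.5 -5.3 76.1 -0.  70. ] 3.4917 7.916168917721924e-05 [-0.01603956 -0.60180634  0.58754826]
R 1 1 hit True tip z mm 28.47 28.54 F [-1.83  1.03  5.41] t 5.3
R -1 1 hit True tip z mm 25.6 25.65 F [-1.34  0.7   4.51] t 7.6
```

The right sink stops 3 mm lower on one diagonal, so it is the one that rocks. Pressing (+,−) and then (−,+) covers either starting state.

Run:
```python
from h import *
press("R",1,-1); press("R",-1,1)
z=robot.observe()["tool_pos"]
robot.line_to([z[0],z[1],.10+TR],vel=.2)
cv2.imwrite("pics/side1.png",robot.grab_frame("side")[150:320,220:400].repeat(3,0).repeat(3,1))
```

```text
R 1 -1 hit True tip z mm 25.59 25.64 F [ 0.35 -0.09  5.4 ] t 10.0
R -1 1 hit True tip z mm 25.64 25.65 F [0.13 0.32 5.51] t 12.5
```

View pics/side1.png

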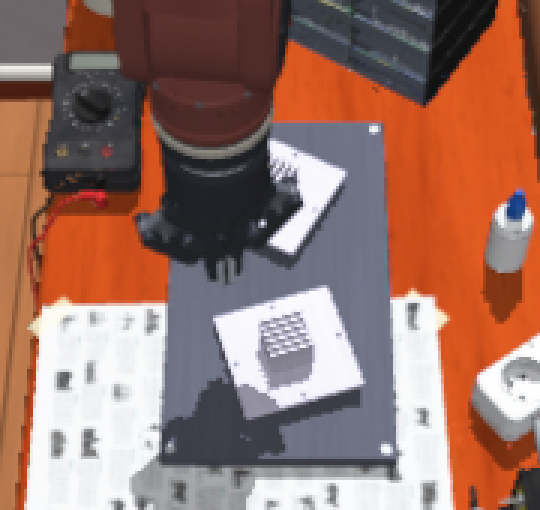

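The side view shows the rocking sink (crop centre about (287,355)) undisturbed, and both corners of that diagonal reached 25.6 mm. Next I grasp it, lift it and carry it over the board.

Run:
```python
from h import *
c=SINK["R"][0]; zg=.033+TR
robot.line_to([*c,.10+TR],vel=.2); robot.set_gripper(.085)
print(robot.line_to([*c,zg],vel=.1,guard=8),robot.observe()["tool_pos"])
robot.set_gripper(0); o=robot.observe(); print(o["gripper_width"],o["gripper_force"],o["ft_force"],o["time"])
robot.line_to([*c,zg+.02],vel=.05); robot.line_to([*c,zg+.09],vel=.15)
robot.line_to([*BOARD,zg+.09],vel=.15,rotation=[180,0,85]); robot.pause(.3)
o=robot.observe(); print(o["gripper_width"],o["ft_force"],o["tool_pos"],o["tcp_rot"],o["time"])
for n in("top","side"): cv2.imwrite(f"pics/{n}2.png",robot.grab_frame(n))
a=cv2.imread("pics/side2.png")[300:460,220:460].repeat(3,0).repeat(3,1); cv2.imwrite("pics/s2c.png",a)
```

```text
False [0.57509214 0.04003317 0.10622323]
0.03475010598600871 60.95445513725281 [-1.7390793   0.10045695  5.88354689] 15.8
0.0351969476991701 [ 0.02888231  0.29154346 -2.63974423] [ 0.59702479 -0.25562879  0.19562217] [-1.79999967e+02 -2.63429113e-04  8.50130308e+01] 19.3917
```

View pics/s2c.png

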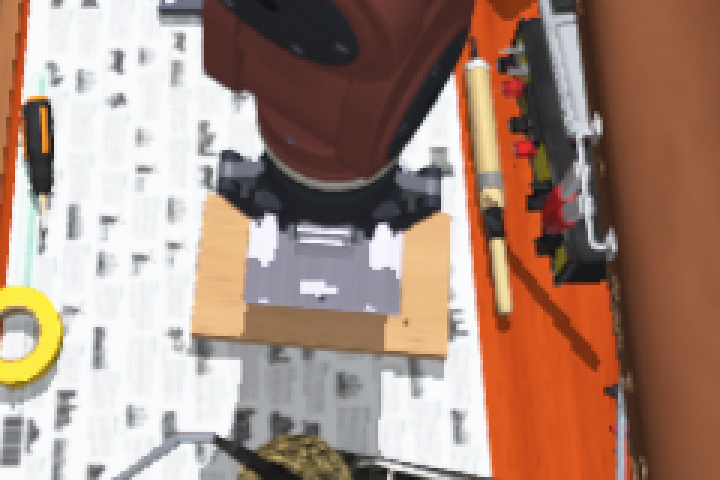

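The sink is held level above the board, with its front flange corners at crop (246,303) and (400,314). I'll check the offset of that edge from the TCP, then lower it.

Run:
```python
from h import *
P=ray_plane("side",[(220+246/3,300+303/3),(220+400/3,300+314/3)],.119)[:,:2]
t=robot.observe()["tool_pos"][:2]; u=np.array([np.sin(np.radians(85)),-np.cos(np.radians(85))]) ; v=np.array([np.cos(np.radians(85)),np.sin(np.radians(85))])
print(P,(P-t)@u,(P-t)@v, "width",np.linalg.norm(P[0]-P[1]))
x,y=BOARD; zp=.1056+.003
robot.line_to([x,y,zp+.012],vel=.12); robot.pause(.3)
f0=robot.observe()["ft_force"]
hit=robot.line_to([x,y,zp-.005],vel=.015,guard=2)
robot.pause(.3); o=robot.observe()
print(hit,(o["tool_pos"][2]-zp)*1e3,f0,o["ft_force"],o["gripper_width"],o["time"])
```

```text
[[ 0.54680454 -0.30388017]
 [ 0.64367242 -0.31080534]] [-0.04581323  0.05128961] [-0.05235684 -0.05081306] width 0.09711510738774268
True 0.5637835981584238 [ 0.05159611  0.35715746 -2.98899875] [ 0.78030613 -0.35652729  5.06089183] 0.03474172645888764 21.625
```

The offset is within about 1 mm and it is in contact with the board. I release, retreat and check.

Run:
```python
from h import *
robot.set_gripper(.085); robot.pause(.2)
p=robot.observe()["tool_pos"]
robot.line_to([p[0],p[1],.25],vel=.15)
robot.move_pose([.40,-.05,.33],[180,0,95]); robot.pause(.2)
im=robot.grab_frame("top"); cv2.imwrite("pics/top3.png",im); s=robot.grab_frame("side"); cv2.imwrite("pics/side3.png",s[150:450,180:440].repeat(2,0).repeat(2,1))
print(robot.observe()["time"])
def q(n,im,box,z,which=0):
    m=masks(im)[which]; k=np.zeros_like(m); x0,y0,x1,y1=box; k[y0:y1,x0:x1]=m[y0:y1,x0:x1]
    return quad(n,k,z,((x0+x1)/2,(y0+y1)/2))
print(q("side",s,(288,360,368,415),.032))
```

```text
24.9083
(array([ 0.61164404, -0.25201044]), (110.6, 145.6), 89.82382202148438, 2556)
```

View pics/side3.png

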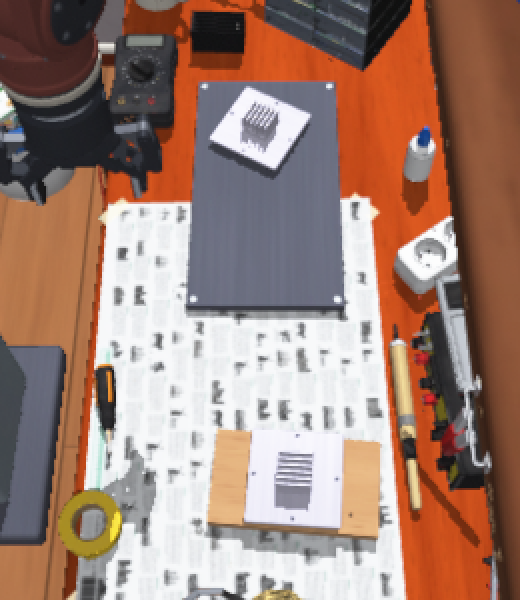

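View pics/top3.png

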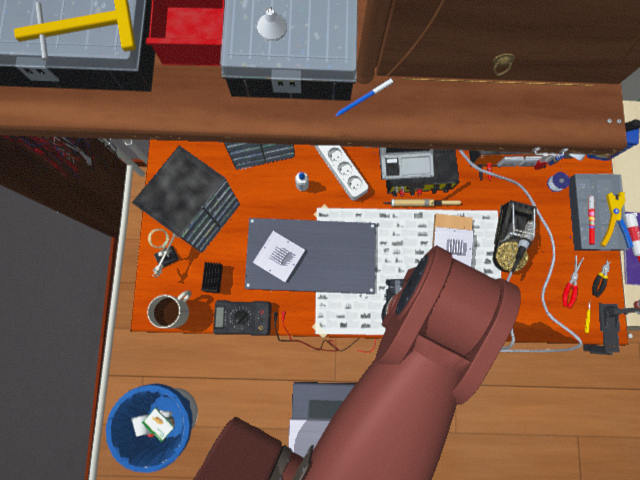

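The side view shows the sink fins up on the board, with flange corners at crop (250,431), (343,436), (340,527) and (246,521). The sound sink and the bystanders are unmoved in both views. I check the foot positions in the board frame and hand in if they are good.

Run:
```python
from h import *
c=np.array([(250,431),(343,436),(340,527),(246,521)])/2+[180,150]
P=ray_plane("side",c,.032)[:,:2]-[.5974,-.2578]   # board centre as seen by the same camera
a=np.radians(-5); L=P@np.array([[np.cos(a),-np.sin(a)],[np.sin(a),np.cos(a)]])
f=L.mean(0)+(L-L.mean(0))*.76
print(L.round(4),"feet",f.round(4))
if (abs(f)<[.085,.046]).all(): print(robot.job_done(),robot.observe()["time"])
```

```text
[[-0.0516  0.0448]
 [ 0.0488  0.0478]
 [ 0.0496 -0.0464]
 [-0.0468 -0.0487]] feet [[-0.0392  0.0339]
 [ 0.0371  0.0362]
 [ 0.0377 -0.0354]
 [-0.0356 -0.0372]]
the job is handed in; nothing more can be done
the job is handed in; nothing more can be done
```

The right-hand heat sink was the one that rocks: I rocked it both ways, set it fins up on the board with all four feet at least 12 mm inside the edges, and handed the job in at about 25 s. I did not press the left sink; it and the bystanders look unmoved in the pictures.

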